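# Lock the accessory turntable with its rod

### The arm

A 6-joint arm with a two-finger parallel gripper is mounted at the origin on the work surface. World frame = base frame: x ahead of the robot, y to its left, z up, the work surface at z = 0. Lengths are in m, angles in rad, forces in N, time in s.
With the tool pointing down it reaches from about 0.325 to 0.9 m from the base axis. Payload 6.1 kg.
Tool frame: the origin (TCP) lies midway between the tips of the shut fingers; the grasp point (between the pads) lies 19 mm behind it; x points along the fingers, y is the direction in which the jaws open and shut, and the axes are right-handed (so a half turn about x gives the same grasp; the last joint's range is limited). The gripper opens to 85 mm and grips with 20 to 120 N. Pads are 22 mm wide; open, the fingers measure 114 mm over their backs; the gripper's body (76 mm by 85 mm) begins 54 mm behind the grasp point. The pads swing forward as they close: fully open they stand 13 mm farther back than shut.
Start: joints at [1.128, 0.22, 1.526, -0, 1.395, -0.126], TCP at [0.195, 0.594, 0.231] pointing down, gripper open.
Joint ranges: [-2.98, 2.98], [-0.91, 2.08], [0.09, 2.57], [-1.24, 4.39], [0.2, 2.65], [-2.68, 2.68]. Speed limits (rad/s): [2.57, 2.57, 3.01, 3.14, 3.14, 3.14].

### API

Orientations are given as [roll, pitch, yaw] about the fixed x, y, z axes, in that order (R = Rz(yaw) Ry(pitch) Rx(roll)).
In Python, from plant import movep, move_l, set_joints, gripper_to, hold, inverse_kinematics, observe, get_image, get_calibration, Unreachable, job_done gives the robot as it stands. Calls block until the motion is done:
- movep(position, orientation): joint-space move of the TCP to a pose.
- move_l(position, feed=0.15, rotation=None, max_force=None): straight line of the TCP; rotation=None keeps the orientation; feed is the mean speed in m/s. With max_force (N) it stops when the force on the tool has changed by that much, and returns True; else False.
- set_joints(angles): joint-space move.
- gripper_to(opening, f_grip=None): finger opening in m; f_grip is the grip in N (None keeps the last); returns when the fingers have stopped.
- hold(seconds).
- inverse_kinematics(position, orientation): joint angles nearest the present ones, or None.
- observe(): the state.
- get_image(name): name is "scene" or "side" or "wrist"; returns (picture, depth): 480x640x3 uint8, red, green, blue; 480x640 float32, m along the optical axis (not along the pixel's ray), 0 where there is no reading.
- get_calibration(name): a dict with "intrinsics" (3x3 intrinsics, pixels), "dist_coeffs" ([k1, k2, p1, p2, k3] as OpenCV has them; the pictures are not rectified), "world_from_camera" (4x4, takes a point from camera to world coordinates). Camera axes: x right, y down, z forward; pixel columns grow to the right and rows downward; lengths in m; the calibration is good to about 2 mm. A picture is of the moment at which its call begins: read the wrist's pose just before it. get_calibration takes no time and is no camera call; for the wrist camera it gives the pose at the moment of the call.
A pose or a line that the arm cannot do raises Unreachable and nothing moves.
- job_done(): hands the job in, once; it reports no verdict.
The state is a dict: "time_s": time; "q": joint angles; "joint_velocities": joint speeds; "joint_torque": joint torques, N m; "eef_pos": TCP position; "tcp_rot": TCP orientation; "ft_force": force on the tool from outside, world axes, zero at the start; "torque": the same for the moment, N m; "opening": finger opening in m.
Only numpy, scipy, OpenCV 4.12 (cv2) and the standard library are available. Lean on these libraries where they do the work, as an engineer would, in place of code of your own. Each camera call takes 0.05 s, during which the arm holds its last target.

### The job

Lock the turntable: line up the holes of the turntable's lugs and of the sliding pipette holder with the fixed guide, lay the steel rod from the rack into the guide's V rests and push it, tapered end first, through all the holes until it is fully home against the turntable's stop plate. Leave the rod there, and do not knock over or shove aside the other things on the shelf.

Things in the scene. Friction and masses are not known exactly. Their poses are not given: they have to be found in the camera images.
- rig: The fixed rig, 460 mm long; origin on the shelf under the lined-up place of the pipette holder's hole. x = direction of the thread line (the way the rod is pushed), z up; the line runs 60 mm above the shelf along y = 0. Along x in mm: rear V rest -220 to -210, long V rest -130 to -70, guide plate -50 to -42, pipette holder -14 to 14, turntable axis 130. All holes are 16 mm wide.
- guide_mouth (a point): centre of the hole in the upright guide plate (8 mm thick, 40 wide, up to 80 high) at its entry face, on the thread line, rig x = -50 mm; axes as the rig
- guide_rest (a point): point on the thread line at rig x = -165 mm, midway between the two V rests: here only a 6 mm base plate lies below, so fingers fit on both sides of the rod. The rests are 90-degree grooves, 13 mm wide at the top, that carry the rod with its axis on the thread line; their walls end 1.8 mm below that line. Axes as the rig
- rod: the loose locking rod: plain stainless steel, round, 12 mm thick, 200 mm long, about 100 g. Origin at mid-length on its axis; x points to the tapered end (last 14 mm taper to 5 mm across); the other end is flat. It starts in the rack, axis level and 40 mm above the shelf, tapered end within 0.3 rad of the rig's x direction
- rod_nose (a point): tip of the rod's tapered end, on its axis
- rod_tail (a point): centre of the rod's flat end
- rack: fixed low white rack that holds the rod at the start: base 150 x 36 x 6 mm and two V rests 130 mm apart (along its x, 60 to 70 mm either side of the origin), free space between them. Origin centre of the underside; it stands on the near or the far side of the guide
- holder (a joint): slide of the stainless pipette holder across the thread line, m, along the rig's y, -0.05 to 0.05; 0 = its hole is on the thread line. It stays where it is left (about 1.5 N of friction, damped)
- holder_hole (a point): centre of the pipette holder's hole, 60 mm high; axes as the rig. The holder is 50 mm wide along rig y (side faces 25 mm either side of this point); foot 28 mm along x, 11 to 35 mm high; above it the upright holed plate, 10 mm thick, 50 wide, up to 80 high, with two 14 mm tubes on top up to 110 high
- turntable (a joint): angle of the white turntable, rad, counter-clockwise from above, -1.3 to 1.3; 0 = its lugs are lined up with the thread line. It stays where it is left (about 0.06 N m of friction)
- lug_hole (a point): centre of the hole in the turntable's outer lug, at the entry face, 92 mm from the turntable's axis; x axis along the hole (the rig's x when lined up). The two lugs are upright steel plates 40 mm wide, 8 mm thick, up to 80 mm high, 40 mm apart, with 16 mm holes
- stop_face (a point): centre of the face of the turntable's stop plate (40 mm wide, no hole, behind the second lug, 62 mm past lug_hole), on the line of the lug holes, 30 mm short of the turntable's axis; axes as lug_hole
- turn_peg (a point): top centre of the upright steel turning peg on the turntable: 12 mm thick, from the disc's top (24 mm above the shelf) to 79 mm high, 80 mm from the axis, opposite the lugs. The disc is 210 mm across; a glass diffuser (92 mm high) and a ceramic bubble counter (94 mm high) are fixed on it, each about 90 mm from the peg
- drop_checker: clear acrylic drop checker: round foot 36 mm, thin stem, 34 mm bulb, 86 mm tall; stands loose, origin at the centre of its foot; a bystander
- counter_base: loose white ceramic bubble counter base, 42 mm across, 50 mm tall; stands loose, origin at the centre of its foot; a bystander
- ornament: blue plastic castle ornament, 56 x 50 mm, 74 mm tall; stands loose, origin at the centre of its foot; a bystander
- jar: small jar, 44 mm across, 70 mm tall; stands loose, origin at the centre of its foot; a bystander
- dose_bottle: dosing bottle, 36 mm across, 95 mm tall; stands loose, origin at the centre of its foot; a bystander
Mind the look-alikes: they are no part of the job. Of the things that look like the rod, the larger one is meant.

How it is judged:
At the end, for the whole second after the job is handed in: The rod is at rest through guide, holder and both lugs: tip within 8 mm of the stop face and 6 mm of the lug line; flat end within 8 mm of the thread line sideways and in height; turntable within 0.06 rad and holder within 6 mm of lined up (x of rod_nose in the frame of stop_face between -0.008 and 0.004 m and y of rod_nose in the frame of stop_face between -0.006 and 0.006 m and z of rod_nose in the frame of stop_face between -0.006 and 0.006 m and y of rod_tail in the frame of rig between -0.008 and 0.008 m and z of rod_tail in the frame of rig between 0.052 and 0.068 m and value of joint turntable between -0.06 and 0.06 rad and value of joint holder between -0.006 and 0.006 m and linear speed of rod below 0.02 m/s); the robot touches nothing.
It fails at once if the drop checker is knocked over or pushed more than 30 mm (angle between drop_checker's own z axis and vertical above 0.5 rad or distance of drop_checker from where it was at the start of the episode above 0.03 m).
It fails at once if the loose ceramic base is knocked over or pushed more than 30 mm (angle between counter_base's own z axis and vertical above 0.5 rad or distance of counter_base from where it was at the start of the episode above 0.03 m).
It fails at once if the ornament is knocked over or pushed more than 30 mm (angle between ornament's own z axis and vertical above 0.5 rad or distance of ornament from where it was at the start of the episode above 0.03 m).
It fails at once if the jar is knocked over or pushed more than 30 mm (angle between jar's own z axis and vertical above 0.5 rad or distance of jar from where it was at the start of the episode above 0.03 m).
It fails at once if the dosing bottle is knocked over or pushed more than 30 mm (angle between dose_bottle's own z axis and vertical above 0.5 rad or distance of dose_bottle from where it was at the start of the episode above 0.03 m).
It also fails if it takes over 72 s, if anything falls off the work surface, if the arm or the gripper's body presses on something with over 40 N, if the wrist force passes 120 N, or if a joint passes its speed limit or range.

## Working session

There is one attempt and no reset: what is moved stays moved. The work goes in short steps, each a Python script; the robot and the scene stay as the last script left them, time stands still between calls to the robot, and variables do not carry over. Pictures are saved under pics/ and viewed, and the job is handed in when it is done.

```bash
ls; mkdir -p pics
cat > h.py <<'E'
import numpy as np, cv2
from plant import *
def grab(n):
    cal=get_calibration(n); im,d=get_image(n)
    np.savez('last_%s.npz'%n,im=im,d=d,K=cal['intrinsics'],D=cal['dist_coeffs'],T=cal['world_from_camera'])
    return im,d
def load(n):
    return np.load('last_%s.npz'%n)
def ray(L,uv):
    p=cv2.undistortPoints(np.array(uv,float).reshape(-1,1,2),np.array(L['K'],float),np.array(L['D'],float)).reshape(-1,2)
    T=L['T']; dirs=np.c_[p,np.ones(len(p))]@T[:3,:3].T
    return T[:3,3],dirs
def onplane(L,uv,z):
    o,d=ray(L,uv); s=(z-o[2])/d[:,2]; return o+d*s[:,None]
def bydepth(L,uv):
    o,d=ray(L,uv); z=np.array([L['d'][int(round(v)),int(round(u))] for u,v in np.reshape(uv,(-1,2))]); return o+d*z[:,None]
def proj(L,P):
    T=np.linalg.inv(L['T']); r,_=cv2.Rodrigues(T[:3,:3])
    return cv2.projectPoints(np.array(P,float).reshape(-1,3),r,T[:3,3],np.array(L['K'],float),np.array(L['D'],float))[0].reshape(-1,2)
def save(name,im): cv2.imwrite('pics/'+name+'.png',im[:,:,::-1])
E
python3 - <<'E'
from h import *
for n in ['scene','side','wrist']:
    im,d=grab(n); save(n+'0',im); c=get_calibration(n); print(n,np.round(c['world_from_camera'],3).tolist(),np.round(c['intrinsics'],1).tolist())
print(observe())
E
```

```text
pics
scene [[0.322, 0.559, -0.764, 1.342], [0.947, -0.203, 0.251, -0.333], [-0.015, -0.804, -0.595, 0.71], [0.0, 0.0, 0.0, 1.0]] [[579.3, 0.0, 324.0], [0.0, 579.3, 242.2], [0.0, 0.0, 1.0]]
side [[0.856, -0.392, 0.337, 0.211], [-0.517, -0.664, 0.54, -0.594], [0.012, -0.636, -0.772, 0.831], [0.0, 0.0, 0.0, 1.0]] [[514.3, 0.0, 320.0], [0.0, 514.3, 238.3], [0.0, 0.0, 1.0]]
wrist [[0.313, 0.9, 0.305, 0.115], [0.95, -0.296, -0.102, 0.62], [-0.002, 0.322, -0.947, 0.372], [0.0, 0.0, 0.0, 1.0]] [[424.7, 0.0, 318.0], [0.0, 424.7, 235.3], [0.0, 0.0, 1.0]]
{'time_s': 0.15, 'q': array([ 1.12786062e+00,  2.21015524e-01,  1.52735631e+00, -1.57162143e-05,
        1.39467342e+00, -1.26098700e-01]), 'joint_velocities': array([ 0.00098702, -0.00401166, -0.00225673, -0.00100795, -0.00059003,
        0.00061036]), 'joint_torque': array([ 9.06502446e-04, -4.97481215e+01, -3.89905465e+01, -2.76479859e-04,
        7.05754632e-03, -3.37848098e-05]), 'eef_pos': array([0.19453674, 0.59347175, 0.23046454]), 'tcp_rot': array([-1.6862462 ,  1.56934364, -2.00308044]), 'ft_force': array([ 0.66007282, -0.59280149,  0.53603942]), 'torque': array([-0.02763723,  0.02828324, -0.01010049]), 'opening': 0.08526757176737955}
```

View pics/scene0.png

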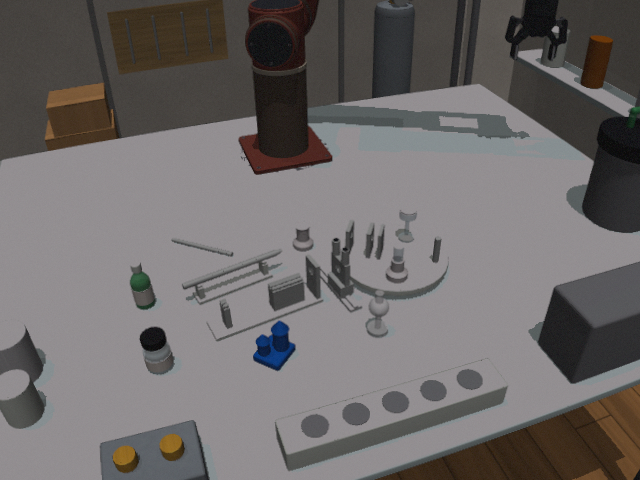

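View pics/side0.png

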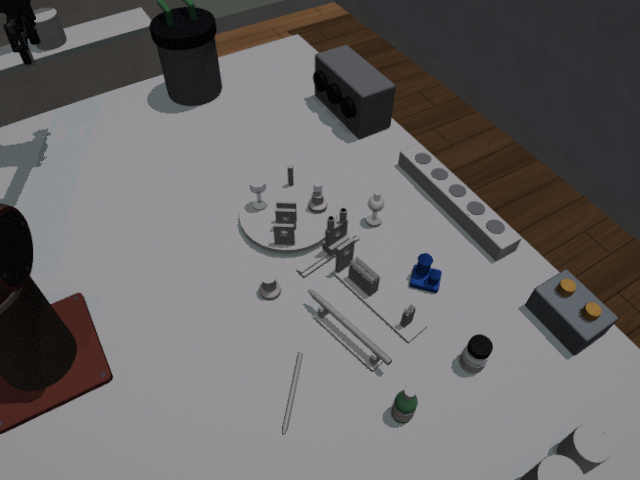

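View pics/wrist0.png

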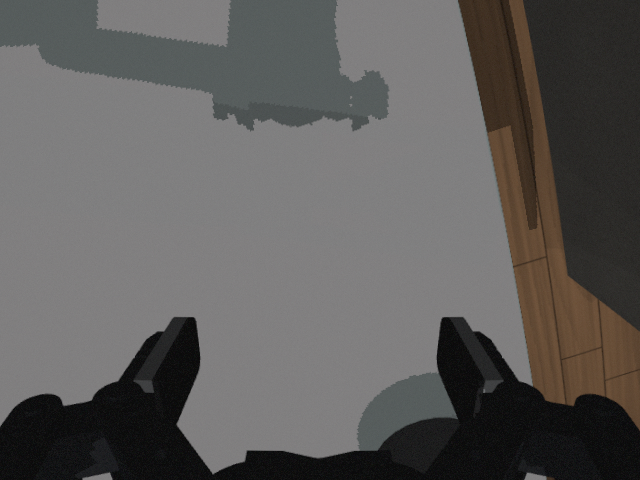

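The scene view shows two candidates for the rod: the long bar in the rack (185,283)-(282,254), and a thin loose stick on the shelf (172,240)-(232,253). The rack bar fits, since it is the larger one and sits in the two-V rack. The wrist view shows only bare shelf. I'll enlarge crops of both the scene and side views.

Run:
```python
from h import *
L=load('scene'); im=L['im']
c=im[190:370,160:460]; c=cv2.convertScaleAbs(c,alpha=1.5); save('crop_s',cv2.resize(c,(800,480),interpolation=cv2.INTER_CUBIC))
L=load('side'); im=L['im']
c=im[160:380,230:450]; c=cv2.convertScaleAbs(c,alpha=1.5); save('crop_d',cv2.resize(c,(600,600),interpolation=cv2.INTER_CUBIC))
```

```text
(no output)
```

View pics/crop_s.png

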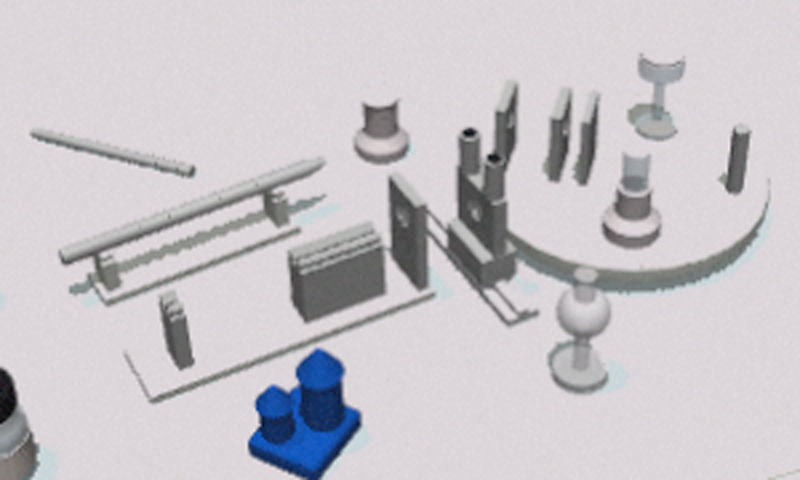

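View pics/crop_d.png

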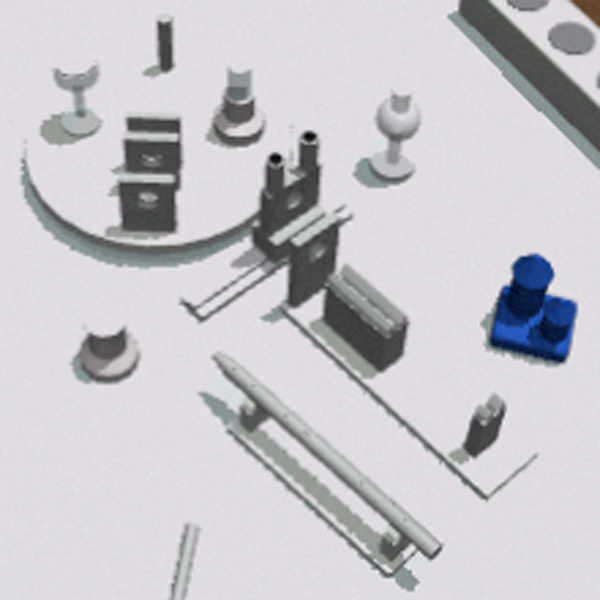

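The rod is confirmed: the bar in the rack, with its tapered end pointing towards the turntable (side crop (220,360)). I'll build a fused top-down height map from the depth.

```bash
cat >> h.py <<'E'
def cloud(L):
    d=L['d']; v,u=np.nonzero(d>0.05); o,dr=ray(L,np.c_[u,v]); return o+dr*d[v,u][:,None]
def topmap(P,x0,x1,y0,y1,res,zmax=0.13):
    # image: cols = y decreasing to right?  rows = x decreasing downward (robot view: x up, y left)
    H=int((x1-x0)/res);W=int((y1-y0)/res); m=np.full((H,W),-1.)
    k=(P[:,0]>x0)&(P[:,0]<x1)&(P[:,1]>y0)&(P[:,1]<y1)&(P[:,2]<zmax); P=P[k]
    r=((x1-P[:,0])/res).astype(int).clip(0,H-1); c=((y1-P[:,1])/res).astype(int).clip(0,W-1)
    np.maximum.at(m,(r,c),P[:,2]); return m
E
python3 - <<'E'
from h import *
for n in ['scene','side']:
    P=cloud(load(n))
    k=(abs(P[:,0]-.6)<.3)&(abs(P[:,1])<.4)&(abs(P[:,2])<.01); print(n,k.sum(),np.median(P[k,2]),P[k,2].std())
    m=topmap(P,.3,.9,-.4,.4,.001)
    g=cv2.applyColorMap((np.clip(m,0,.11)/.11*255).astype(np.uint8),cv2.COLORMAP_JET); g[m<0]=0
    save('top_'+n,g[:,:,::-1])
E
```

```text
scene 67068 -0.000672608426933563 0.0020671334486409075
side 70882 0.0003565080961594469 0.002131685901913609
```

View pics/top_scene.png

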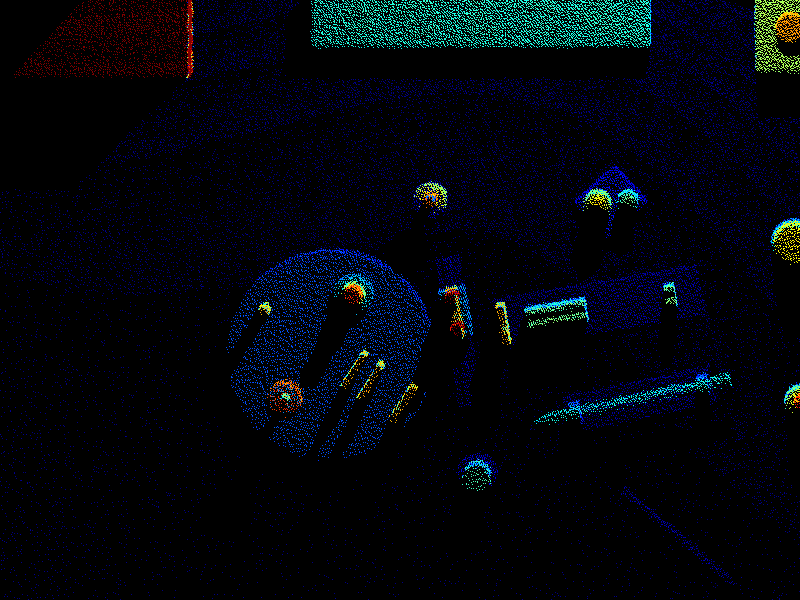

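View pics/top_side.png

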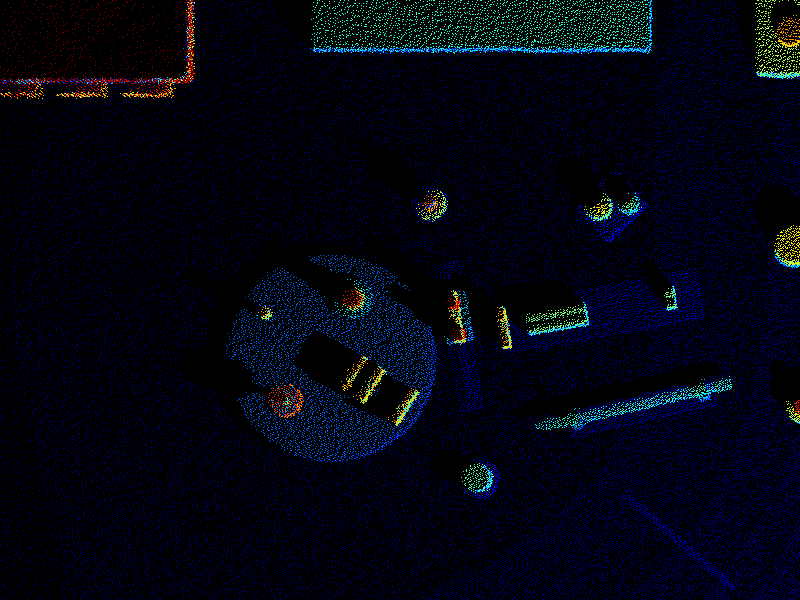

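The height maps agree to within about 3 mm. In map pixels, the disc is centred at (332,355), the guide plate at (504,325), the rear V rest at (670,296), the peg at (265,312), the outer lug at (406,407) and the rod runs (535,424)-(730,382). I'll fit these properly, then take a close wrist view from above.

Run:
```python
from h import *
psi=1.744; O=np.array([0.567,-0.059]); X=np.array([np.cos(psi),np.sin(psi)]); Y=np.array([-X[1],X[0]])
p=O+X*-0.05+Y*0.0
for yaw in (psi-np.pi,psi):
    for (a,z) in ((-.05,.33),(-.165,.06),(0,.05),(-.265,.06),(.13,.1)):
        q=O+X*a; print(yaw,a,z,inverse_kinematics([q[0],q[1],z],[0,np.pi/2,yaw]))
movep([p[0],p[1],.33],[0,np.pi/2,psi-np.pi])
im,d=grab('wrist'); save('w1',cv2.convertScaleAbs(im,alpha=1.4)); print(observe()['time_s'])
```

```text
-1.3975926535897931 -0.05 0.33 [-3.20493910e-01  8.07902737e-02  1.49924426e+00 -4.44089210e-16
  1.56155812e+00 -4.93697583e-01]
-1.3975926535897931 -0.165 0.06 [-4.80217556e-01  4.13598654e-01  1.62575632e+00 -4.44089210e-16
  1.10223768e+00 -6.53421230e-01]
-1.3975926535897931 0 0.05 [-2.42003827e-01  2.91051942e-01  1.80839424e+00 -4.44089210e-16
  1.04214647e+00 -4.15207500e-01]
-1.3975926535897931 -0.265 0.06 [-5.95334469e-01  5.31233649e-01  1.46143981e+00 -4.44089210e-16
  1.14891920e+00 -7.68538142e-01]
-1.3975926535897931 0.13 0.1 [-1.75473580e-02  1.73899866e-01  1.84090790e+00 -4.44089210e-16
  1.12678488e+00 -1.90751031e-01]
1.744 -0.05 0.33 [-0.32049391  0.08079027  1.49924426  0.          1.56155812  2.64789507]
1.744 -0.165 0.06 [-0.48021756  0.41359865  1.62575632  0.          1.10223768  2.48817142]
1.744 0 0.05 None
1.744 -0.265 0.06 [-0.59533447  0.53123365  1.46143981  0.          1.1489192   2.37305451]
1.744 0.13 0.1 None
3.0333
```

View pics/w1.png

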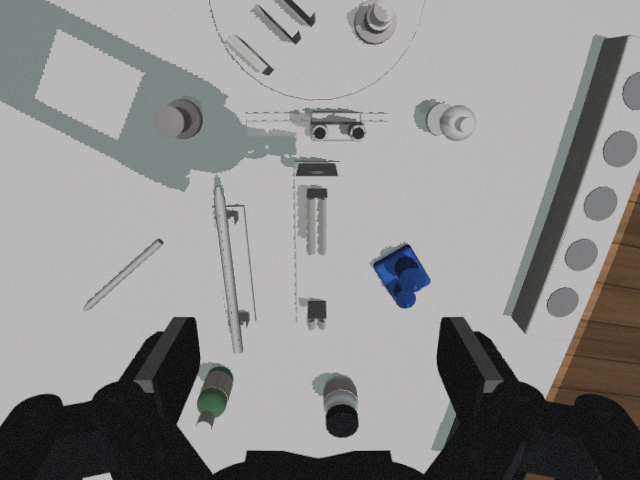

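This view shows the whole rig: the rear V rest at (317,310), long V rest (317,225), guide plate top (317,168), holder tubes (320,132) and (358,132), and the rod from nose (217,180) to tail (238,352). Next I'll measure with all three views.

```bash
cat > meas.py <<'E'
from h import *
def feats(n,O,psi):
    L=load(n); P=cloud(L); X=np.array([np.cos(psi),np.sin(psi)]); Y=np.array([-X[1],X[0]])
    d=P[:,:2]-O; a=d@X; b=d@Y; z=P[:,2]
    def sel(a0,a1,b0,b1,z0,z1): return (a>a0)&(a<a1)&(b>b0)&(b<b1)&(z>z0)&(z<z1)
    def mid(v,p=3): return (np.percentile(v,p)+np.percentile(v,100-p))/2
    out={}
    for nm,bx in dict(rear=(-.24,-.19,-.02,.02,.053,.063),longr=(-.14,-.06,-.02,.02,.053,.063),plate=(-.062,-.03,-.04,.04,.075,.085),hold=(-.02,.02,-.07,.07,.0755,.084),tubes=(-.02,.02,-.07,.07,.104,.114),rod=(-.3,0.,.04,.13,.041,.05)).items():
        k=sel(*bx)
        if k.sum()<8: print(n,nm,'few',k.sum()); continue
        print(n,nm,k.sum(),'a %.1f [%.1f %.1f] b %.1f [%.1f %.1f] z %.1f'%(1e3*mid(a[k]),*(1e3*np.percentile(a[k],[2,98])),1e3*mid(b[k]),*(1e3*np.percentile(b[k],[2,98])),1e3*np.median(z[k])))
        if nm=='rod':
            f=np.polyfit(a[k],b[k],1); print('  rod slope',f[0],'b at mid',1e3*np.polyval(f,mid(a[k])))
E
python3 - <<'E'
from meas import *
for n in ['scene','side','wrist']: feats(n,np.array([.567,-.059]),1.744)
E
```

```text
scene rear 42 a -214.7 [-219.8 -209.6] b -0.7 [-9.7 8.2] z 56.2
scene longr 180 a -100.1 [-129.5 -71.0] b -2.0 [-10.8 7.0] z 55.1
scene plate 92 a -45.7 [-50.5 -41.2] b -2.3 [-21.6 18.3] z 78.5
scene hold 94 a 0.3 [-5.5 6.4] b -23.6 [-44.9 -1.7] z 79.2
scene tubes 92 a 0.2 [-6.7 7.4] b -21.2 [-43.0 0.7] z 108.5
scene rod 428 a -163.5 [-256.4 -70.0] b 95.1 [87.5 103.1] z 43.6
  rod slope 0.045909360249419634 b at mid 95.24298097931448
side rear 42 a -214.9 [-219.7 -209.9] b 2.6 [-6.7 11.8] z 56.3
side longr 203 a -99.3 [-128.2 -70.7] b 3.1 [-6.3 12.6] z 56.2
side plate 103 a -45.0 [-49.4 -40.3] b 3.9 [-16.6 23.3] z 79.3
side hold 88 a 0.4 [-5.1 5.9] b -14.9 [-40.3 9.6] z 79.7
side tubes 88 a 0.5 [-6.1 7.2] b -15.5 [-37.7 6.5] z 109.9
side rod 646 a -163.0 [-255.8 -69.7] b 101.5 [93.4 109.8] z 44.8
  rod slope 0.049115213469685746 b at mid 102.09946232470543
wrist rear 91 a -213.3 [-218.1 -208.4] b 2.2 [-6.2 10.6] z 55.4
wrist longr 781 a -98.1 [-127.5 -69.2] b 1.6 [-7.7 10.9] z 55.5
wrist plate 405 a -44.4 [-48.5 -40.3] b 1.9 [-17.0 21.1] z 78.9
wrist hold 300 a 1.8 [-3.1 6.7] b -15.3 [-40.1 7.8] z 78.7
wrist tubes 414 a 1.9 [-4.4 8.0] b -17.0 [-38.0 4.7] z 109.3
wrist rod 1597 a -159.3 [-253.7 -65.4] b 100.4 [92.7 107.9] z 43.9
  rod slope 0.042458978531615524 b at mid 100.04397708135316
```

Relative to the rig, the wrist view is consistent: the offset is a +1.7 mm, b +1.9 mm, and the yaw holds. I'll use that frame. The holder is about 18 mm off. I'll grip it by its sides, slide it on line, release it and look again from the same pose.

```bash
cat >> meas.py <<'E'
psi=1.744-0.001
X=np.array([np.cos(psi),np.sin(psi)]); Y=np.array([-X[1],X[0]])
Og=np.array([.567,-.059]); OW=Og+.0017*X+.0019*Y
def W(a,b,z): p=OW+a*X+b*Y; return [p[0],p[1],z]
YAW=psi-np.pi
R0=[0,np.pi/2,YAW]
def rel(p): d=np.array(p[:2])-OW; return np.round(1e3*np.array([d@X,d@Y,p[2]]),1)
E
python3 - <<'E'
from meas import *
movep(W(0,-.018,.20),R0)
print(move_l(W(0,-.018,.052),feed=.12,max_force=15))
print(gripper_to(.045,f_grip=30))
o=observe(); print(o['opening'],o['ft_force'],rel(o['eef_pos']))
im,d=grab('wrist'); save('w2',cv2.convertScaleAbs(im,alpha=1.4))
print(move_l(W(0,0,.052),feed=.04,max_force=25))
o=observe(); print(o['opening'],o['ft_force'],rel(o['eef_pos']),o['time_s'])
E
```

```text
False
False
0.04927774344617593 [0.31961917 0.47287753 3.81275313] [ -0.1 -18.6  52.8]
False
0.04929030830598562 [-0.79978027  0.55566775  7.61014619] [-0.1  0.3 52.7] 6.1
```

View pics/w2.png

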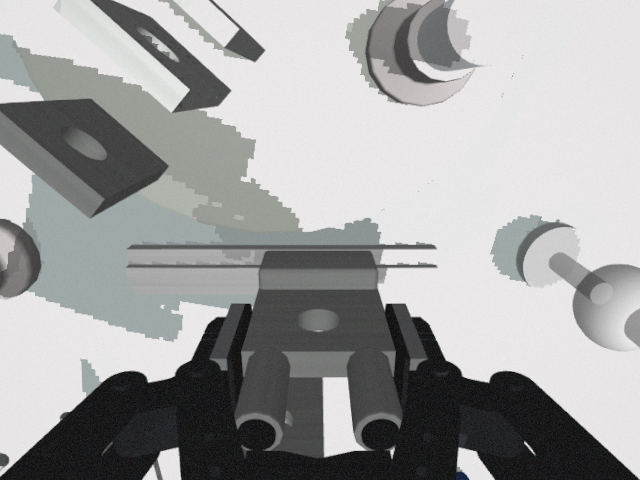

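The view shows both pads flat on the holder's sides, with the hole at (318,320) centred between them. I'll release, rise and compare the holder with the guide in one picture.

Run:
```python
from meas import *
gripper_to(.085)
move_l(W(0,0,.20),feed=.25)
movep(W(-.05,0,.33),R0)
im,d=grab('wrist'); save('w3',cv2.convertScaleAbs(im,alpha=1.4)); print(observe()['time_s'])
feats('wrist',OW,psi)
L=load('wrist')
P=cloud(L); P=P[(P[:,2]>.075)&(P[:,2]<.085)]; d=P[:,:2]-OW
a=d@X;b=d@Y
k=(a>.03)&(a<.3)&(abs(b)<.14); print(len(P),k.sum())
A=np.c_[a,b][k]
lab=np.zeros(len(A),int)-1
m=np.zeros((300,300),np.uint8); m[(A[:,0]*1000).astype(int),(A[:,1]*1000+150).astype(int)]=255
m=cv2.dilate(m,np.ones((5,5))); n,lb,st,ce=cv2.connectedComponentsWithStats(m)
for i in range(1,n):
    if st[i,4]>50: print(st[i], ce[i][1],ce[i][0]-150)
```

```text
7.9583
wrist rear 95 a -214.2 [-219.0 -209.3] b 0.6 [-7.8 9.0] z 55.7
wrist longr 774 a -99.8 [-129.1 -70.8] b -0.1 [-9.3 9.1] z 55.5
wrist plate 376 a -45.9 [-49.7 -42.2] b 0.4 [-18.6 19.5] z 78.8
wrist hold 304 a 0.4 [-4.5 5.4] b 0.5 [-23.5 25.2] z 78.6
wrist tubes 448 a 0.4 [-5.8 6.6] b 0.9 [-20.0 22.5] z 109.1
wrist rod 1595 a -161.9 [-255.6 -68.3] b 98.3 [90.6 105.9] z 44.0
  rod slope 0.043235549907131 b at mid 97.97360471977184
2103 1186
[191  47  39  37 626] 65.22364217252397 59.75399361022363
[164  76  38  36 620] 94.02096774193548 32.20645161290324
[ 87  87  19  17 165] 93.02424242424243 -51.95757575757575
[149  92  25  20 301] 102.30564784053156 10.591362126245855
```

View pics/w3.png

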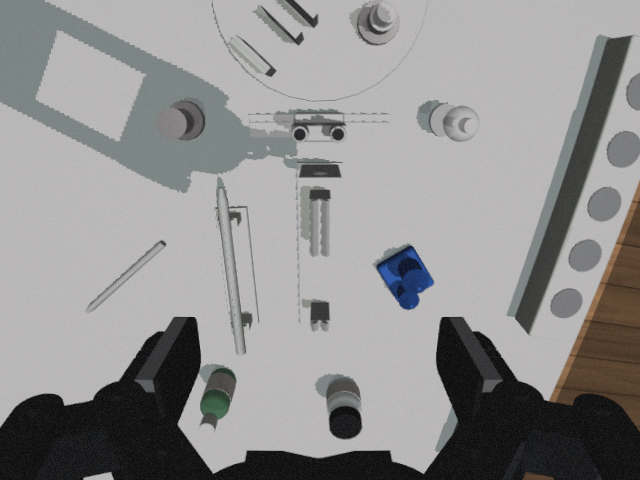

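The holder sits within 1 mm of the line, and the camera and TCP agree. From the lug tops the turntable is at about -0.74 rad, which puts the peg at rig (189,-54) mm. I'll grip it tangentially and carry it round the arc.

```bash
cat >> meas.py <<'E'
def pegpose(t,z,A=.130): return W(A+.08*np.cos(t),.08*np.sin(t),z),[0,np.pi/2,YAW+t]
E
python3 - <<'E'
from meas import *
t=-.738
p,r=pegpose(t,.20)
movep(p,r); gripper_to(.05,f_grip=20)
p,r=pegpose(t,.045); print(move_l(p,feed=.15,max_force=10))
im,d=grab('wrist'); save('w4',cv2.convertScaleAbs(im,alpha=1.4))
gripper_to(.0)
o=observe(); print(o['opening'],o['ft_force'],rel(o['eef_pos']),o['time_s'])
for t in np.linspace(-.738,0.0,7)[1:]:
    p,r=pegpose(t,.045); print(move_l(p,feed=.06,rotation=r,max_force=30))
o=observe(); print(o['opening'],o['ft_force'],rel(o['eef_pos']),o['time_s'])
im,d=grab('wrist'); save('w5',cv2.convertScaleAbs(im,alpha=1.4))
E
```

```text
False
0.011049283730160023 [-1.16221279  0.03545896  4.32260463] [189.1 -54.3  45.7] 11.1333
False
False
False
False
False
False
0.01135320195953934 [-1.267799   -0.40757551  4.95663279] [209.8  -0.4  45.7] 13.0333
```

View pics/w4.png

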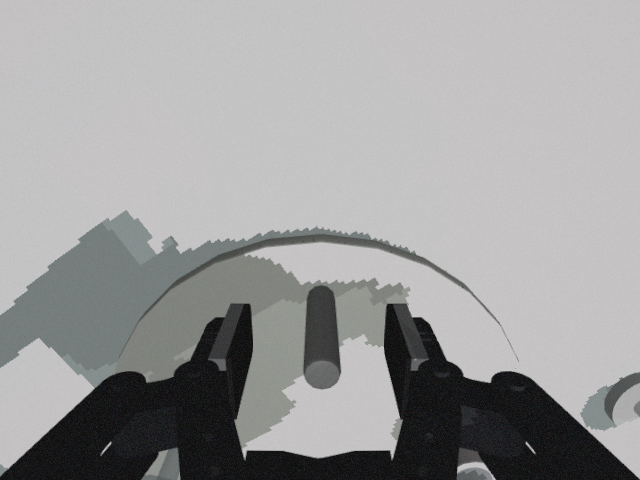

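View pics/w5.png

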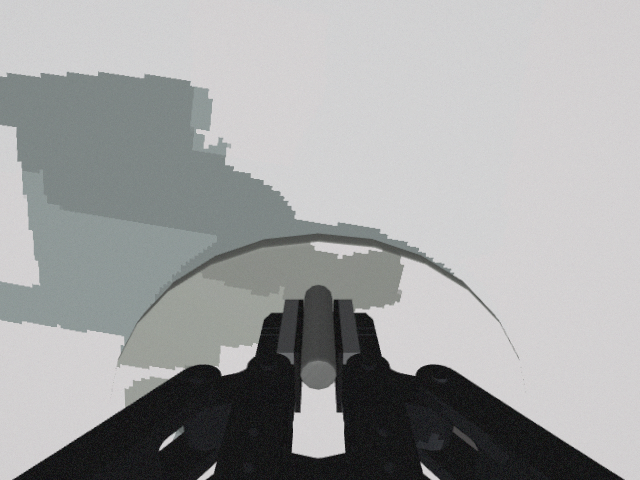

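The peg was centred at (320,340) before the grip and is now held at rig (210,0). I'll release it and check the lugs against the guide.

```bash
cat >> meas.py <<'E'
def lugs():
    P=cloud(load('wrist')); P=P[(P[:,2]>.075)&(P[:,2]<.085)]; d=P[:,:2]-OW; a=d@X;b=d@Y
    for nm,lo,hi in (('plate',-.06,-.03),('lug1',.03,.06),('lug2',.072,.097),('stop',.098,.118)):
        k=(a>lo)&(a<hi)&(abs(b)<.04)
        if k.sum()<20: print(nm,k.sum()); continue
        A=np.c_[a,b][k]; (c,s,an)=cv2.minAreaRect((A*1e3).astype(np.float32)); f=np.polyfit(b[k],a[k],1)
        print(nm,k.sum(),np.round(c,1),np.round(s,1),'slope',round(f[0],3))
E
python3 - <<'E'
from meas import *
gripper_to(.04)
p,r=pegpose(0,.20); move_l(p,feed=.25)
movep(W(0.0,0,.33),R0); gripper_to(.085)
im,d=grab('wrist'); save('w6',cv2.convertScaleAbs(im,alpha=1.4)); print(observe()['time_s'])
lugs(); feats('wrist',OW,psi)
E
```

```text
15.7833
plate 367 [-46.   -0.2] [39.1  8.3] slope 0.002
lug1 426 [42.1 -0.3] [ 8.4 38.5] slope 0.001
lug2 398 [82.1 -0.2] [39.   6.9] slope -0.001
stop 366 [102.8   0.2] [39.4  6.1] slope 0.0
wrist rear 105 a -215.1 [-220.3 -209.9] b 0.3 [-8.4 9.1] z 55.5
wrist longr 680 a -99.6 [-128.4 -70.5] b -0.2 [-9.7 9.2] z 55.5
wrist plate 367 a -46.0 [-49.8 -42.0] b -0.2 [-19.7 19.2] z 78.9
wrist hold 298 a 0.7 [-4.8 6.2] b 1.2 [-22.8 25.1] z 79.1
wrist tubes 395 a 0.2 [-6.0 6.4] b 1.4 [-20.2 22.5] z 109.3
wrist rod 1400 a -160.7 [-255.2 -67.3] b 98.6 [91.2 105.9] z 44.0
  rod slope 0.0425755894191148 b at mid 98.21603463294028
```

View pics/w6.png

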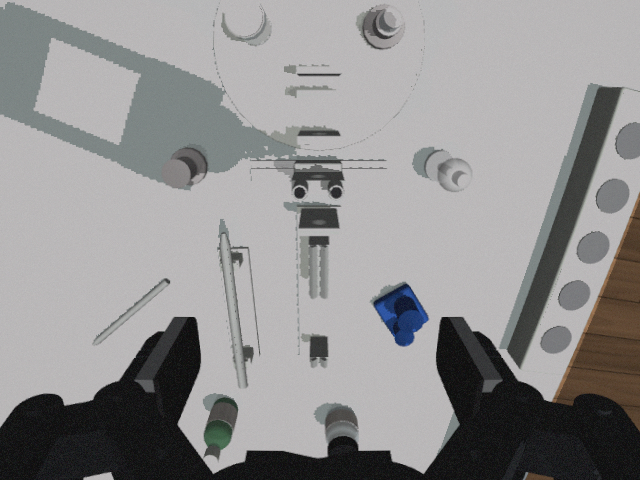

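All parts are in line: the plate, lugs and stop are within 0.5 mm with slopes near 0, and the holder is within about 1 mm. Next is the rod. I'll pin down its ends and grip it at the middle.

Run:
```python
from meas import *
L=load('wrist'); im=L['im']
save('crop_rod',cv2.resize(cv2.convertScaleAbs(im[205:400,190:280],alpha=1.5),None,fx=3,fy=3,interpolation=cv2.INTER_CUBIC))
P=cloud(L); d=P[:,:2]-OW; a=d@X;b=d@Y; z=P[:,2]
lin=lambda a: .0982+.0426*(a+.1607)
k=(abs(b-lin(a))<.008)&(z>.032)&(z<.05)&(a<-.02)&(a>-.3)
print(k.sum(), np.percentile(a[k],[0.3,1,99,99.7])*1e3, np.polyfit(a[k],b[k],1))
for uv in ((243,386),(222,221)): print(rel(onplane(L,[uv],.044)[0]))
```

```text
1628 [-259.4105223  -257.1868793   -62.56705038  -61.00096563] [0.04274841 0.10448464]
[-257.1   93.    44. ]
[-45.7 102.1  44. ]
```

View pics/crop_rod.png

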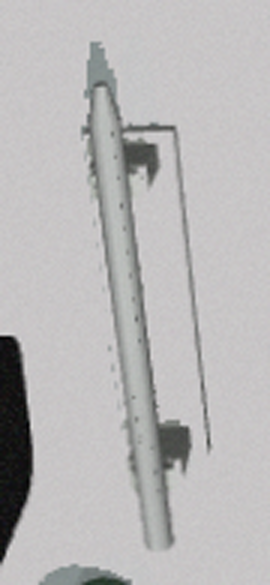

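The crop shows the taper at the top (nose (100,85) in the crop) and the tail at the bottom (158,548), resting on both rack Vs. Its centre is at rig (-159, 97.7) mm with slope 0.043. Now the grip.

Run:
```python
from meas import *
r=[0,np.pi/2,YAW+.0427]
movep(W(-.159,.0977,.15),r); gripper_to(.05,f_grip=40)
print(move_l(W(-.159,.0977,.025),feed=.12,max_force=12))
gripper_to(0)
o=observe(); print(o['opening'],o['ft_force'],rel(o['eef_pos']))
move_l(W(-.159,.0977,.15),feed=.15)
o=observe(); print(o['opening'],o['ft_force'])
movep(W(-.165,0,.15),R0)
im,d=grab('wrist'); save('w7',cv2.convertScaleAbs(im,alpha=1.4))
o=observe(); print(o['opening'],rel(o['eef_pos']),o['time_s'])
for n in('scene','side'):
    im,d=grab(n); save(n+'7',cv2.resize(cv2.convertScaleAbs(im[180:400,150:480],alpha=1.4),None,fx=2.2,fy=2.2,interpolation=cv2.INTER_CUBIC))
```

```text
False
0.010363413979687494 [-4.02165524  0.10075802  5.77377833] [-159.3   97.8   25.6]
0.010504262124073781 [-0.20054379  0.14493462 -1.3048733 ]
0.010684087641898503 [-164.3    0.9  148.1] 20.375
```

View pics/w7.png

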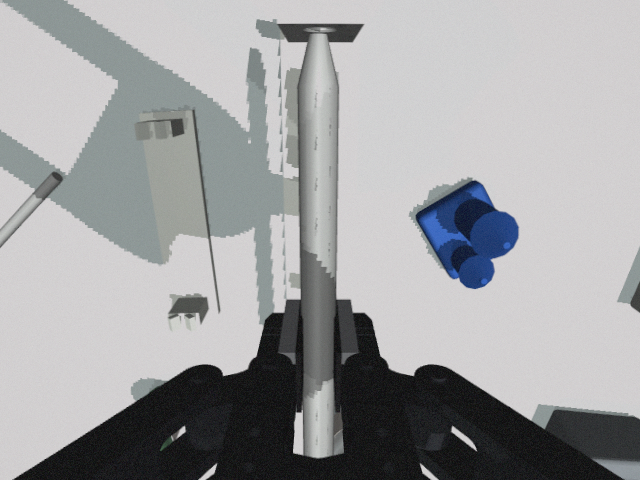

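View pics/scene7.png

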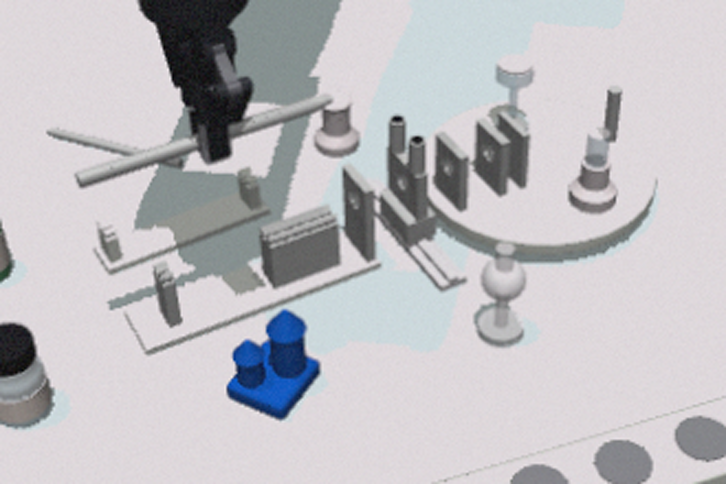

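The rod is held level and parallel to the line, its nose at (318,37) pointing at the plate's hole. I'll verify the nose's x position, then lower it into the V rests.

Run:
```python
from meas import *
L=load('wrist'); print('nose',rel(onplane(L,[(318,38)],.1635)[0]))
P=cloud(L); d=P[:,:2]-OW; a=d@X;b=d@Y;z=P[:,2]; k=(z>.145)&(z<.175)&(abs(b)<.02)&(a>-.14)
print(np.percentile(a[k],[99,100])*1e3, np.polyfit(a[k],b[k],1), np.median(z[k&(a<-.08)]),np.polyfit(a[k&(a<-.085)],z[k&(a<-.085)],1))
move_l(W(-.165,0,.07),feed=.1)
print(move_l(W(-.165,0,.0455),feed=.03,max_force=6))
o=observe(); print(o['opening'],o['ft_force'],rel(o['eef_pos']))
im,d=grab('wrist'); save('w8',cv2.convertScaleAbs(im,alpha=1.4))
print(observe()['time_s'])
```

```text
nose [-66.4   1.  163.5]
[-66.45340221 -64.93258651] [0.00305474 0.00131091] 0.1660435654431356 [0.0006983 0.1657519]
False
0.010296255873020499 [2.16319578 2.20257721 1.16190958] [-165.1   -0.6   45.8]
22.4417
```

View pics/w8.png

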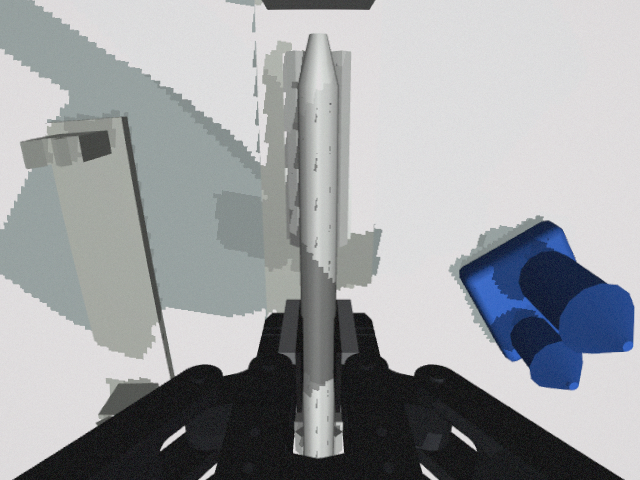

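The rod lies in the long V rest with its nose at (318,38) short of the plate. I'll release it, rise and check the seating.

Run:
```python
from meas import *
gripper_to(.03); hold(.2)
move_l(W(-.165,0,.15),feed=.2)
movep(W(-.10,0,.33),R0)
im,d=grab('wrist'); save('w9',cv2.convertScaleAbs(im,alpha=1.4))
print(observe()['time_s'])
L=load('wrist'); P=cloud(L); d=P[:,:2]-OW; a=d@X;b=d@Y;z=P[:,2]; k=(z>.0605)&(z<.072)&(abs(b)<.02)&(a<-.06)&(a>-.29)
print(np.percentile(a[k],[.5,99.5])*1e3, np.polyfit(a[k],b[k],1), np.median(z[k]), np.polyfit(a[k&(abs(b)<.003)],z[k&(abs(b)<.003)],1))
lugs()
```

```text
24.4833
[-263.86179474  -68.71168188] [-0.00104077 -0.00036634] 0.06398010795601877 [-0.0028119   0.06408301]
plate 395 [-46.1  -0. ] [38.7  7.4] slope 0.0
lug1 500 [41.8 -0. ] [ 8.  39.9] slope 0.004
lug2 0
stop 0
```

View pics/w9.png

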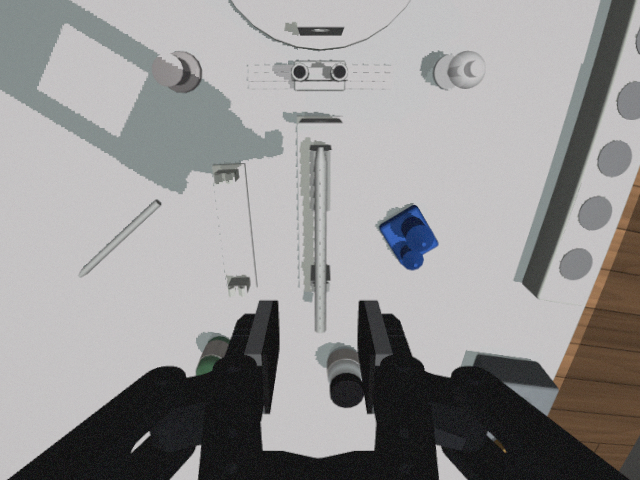

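The rod is seated level on the line, slope about 0, with its tail at about -265 mm. I'll push the tail with shut fingertips held just above the V walls.

Run:
```python
from meas import *
gripper_to(0,f_grip=40)
movep(W(-.295,0,.14),R0)
print(move_l(W(-.295,0,.060),feed=.12,max_force=10)); 
o=observe(); print(o['opening'],o['ft_force'],rel(o['eef_pos']))
print(move_l(W(-.20,0,.060),feed=.06,max_force=10)); 
o=observe(); print(o['ft_force'],rel(o['eef_pos']))
im,d=grab('wrist'); save('w10',cv2.convertScaleAbs(im,alpha=1.4))
im,d=grab('scene'); save('scene10',cv2.resize(cv2.convertScaleAbs(im[180:400,150:480],alpha=1.4),None,fx=2.2,fy=2.2,interpolation=cv2.INTER_CUBIC))
print(observe()['time_s'])
```

```text
False
-0.00030757105188449575 [-0.10182535  0.61774375  0.55205044] [-295.4   -0.6   60.9]
False
[-0.83862799  0.31085344 -0.93640529] [-2.001e+02  1.000e-01  5.990e+01]
28.5917
```

View pics/w10.png

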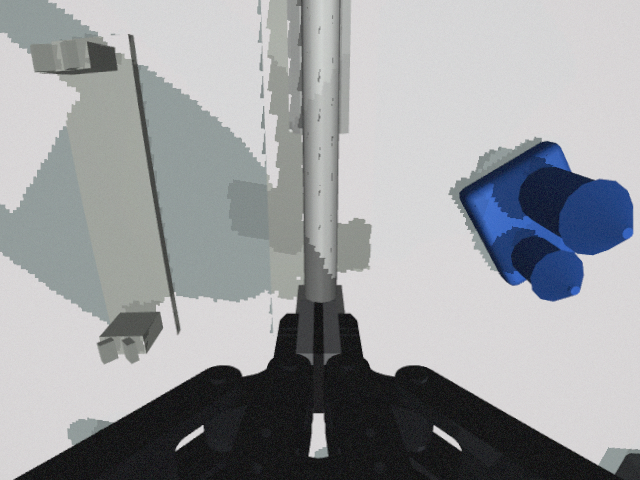

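View pics/scene10.png

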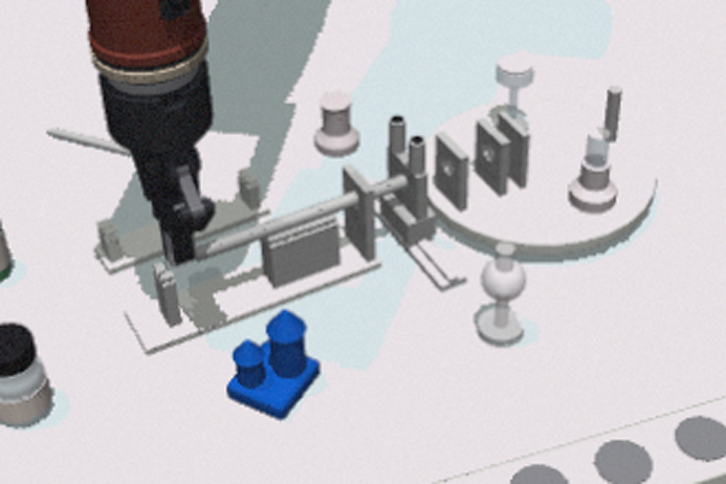

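The rod passes the guide plate, its nose is at the holder hole, and the tail sits against the fingertips (320,297). I'll continue to the stop with a force guard.

Run:
```python
from meas import *
print(move_l(W(-.15,0,.0607),feed=.05,max_force=10)); 
o=observe(); print(o['ft_force'],rel(o['eef_pos']))
print(move_l(W(-.121,0,.0607),feed=.04,max_force=10)); 
o=observe(); print(o['ft_force'],rel(o['eef_pos']))
print(move_l(W(-.103,0,.0607),feed=.012,max_force=10)); 
o=observe(); print(o['ft_force'],rel(o['eef_pos']))
im,d=grab('scene'); save('scene11',cv2.resize(cv2.convertScaleAbs(im[180:400,150:480],alpha=1.4),None,fx=2.2,fy=2.2,interpolation=cv2.INTER_CUBIC))
print(observe()['time_s'])
```

```text
False
[-0.9984985  -0.15675776 -0.38827052] [-1.50e+02  1.00e-01  6.06e+01]
False
[ 0.19138203  0.39990921 -0.03997593] [-1.21e+02 -1.00e-01  6.08e+01]
True
[ 0.05743441 -3.5267923   0.20781431] [-111.1   -0.6   61.4]
31.6833
```

View pics/scene11.png

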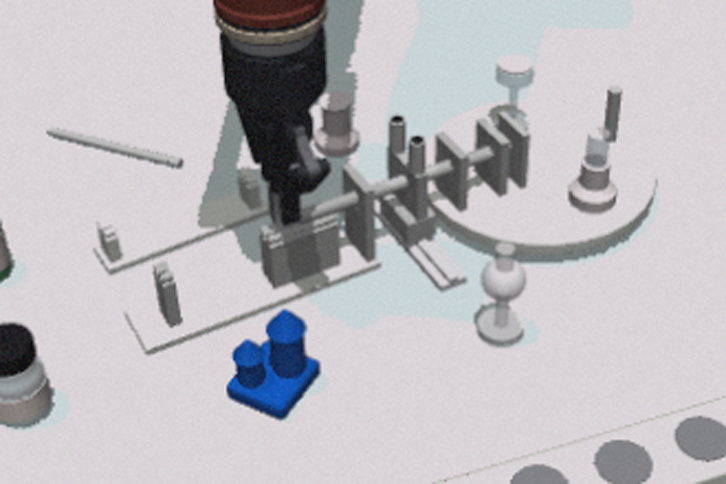

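Contact came exactly where expected (TCP at -111.1 mm, so the tail is at about -100 mm), and the rod passes through both lugs. I'll back off, rise and verify.

Run:
```python
from meas import *
move_l(W(-.15,0,.062),feed=.1)
move_l(W(-.15,0,.20),feed=.2)
movep(W(0.0,0,.33),R0); 
im,d=grab('wrist'); save('w12',cv2.convertScaleAbs(im,alpha=1.4))
lugs(); feats('wrist',OW,psi)
L=load('wrist'); P=cloud(L); d=P[:,:2]-OW; a=d@X;b=d@Y;z=P[:,2]; k=(z>.0595)&(z<.072)&(abs(b)<.006)&(a<.1)&(a>-.16)
k&=~((abs(a+.046)<.008)|(abs(a)<.02)|(abs(a-.042)<.008)|(abs(a-.082)<.008))
print(np.percentile(a[k],[.5,99.5])*1e3, np.polyfit(a[k],b[k],1), np.polyfit(a[k&(abs(b)<.003)],z[k&(abs(b)<.003)],1),observe()['time_s'])
im,d=grab('side'); save('side12',cv2.resize(cv2.convertScaleAbs(im[170:370,230:470],alpha=1.4),None,fx=3,fy=3,interpolation=cv2.INTER_CUBIC))
```

```text
plate 367 [-45.8  -0.4] [39.8  8.2] slope -0.0
lug1 386 [42.2  0. ] [38.2  7.5] slope 0.002
lug2 449 [81.9  0. ] [38.9  7.7] slope 0.001
stop 358 [102.9   0. ] [38.3  6. ] slope 0.001
wrist rear few 0
wrist longr 613 a -97.3 [-129.3 -63.6] b -0.5 [-9.6 8.6] z 56.2
wrist plate 367 a -45.9 [-49.7 -42.0] b -0.0 [-19.3 19.4] z 78.8
wrist hold 314 a 0.5 [-5.0 6.2] b 0.9 [-23.3 25.2] z 79.0
wrist tubes 396 a 0.2 [-6.1 6.5] b 1.0 [-19.9 22.6] z 109.2
wrist rod few 0
[-99.42190256  99.7466485 ] [-0.0001979  -0.00011581] [-0.01756894  0.06340736] 33.925
```

View pics/w12.png

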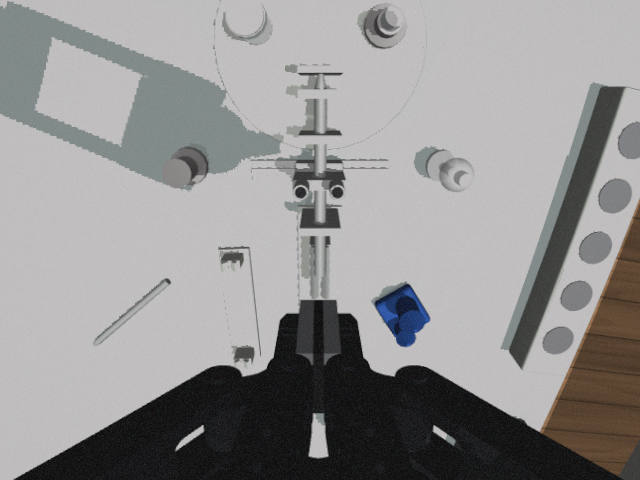

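View pics/side12.png

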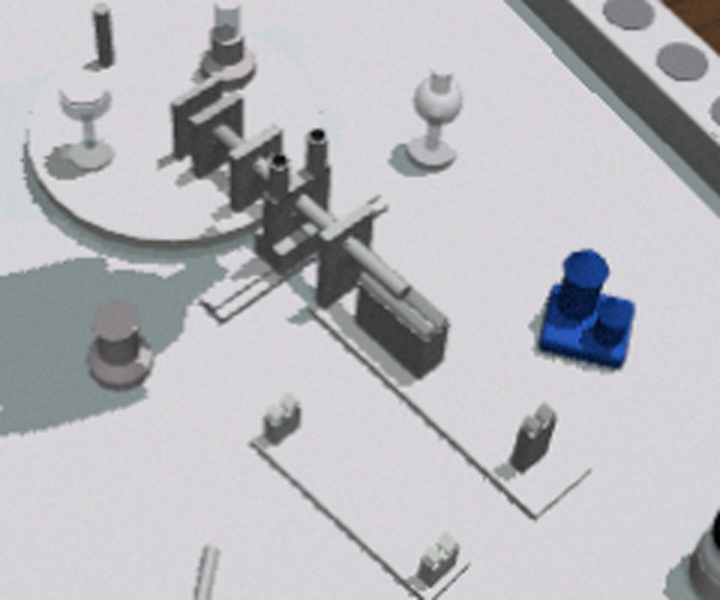

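The rod spans -99.4 to 99.7 mm along the line, with its nose at the stop, about 2 mm low. The lugs, stop and holder are within 1 mm, the bystanders are standing where they were, and the gripper is clear.

```bash
python3 -c "
from plant import *
job_done(); print(observe()['time_s'])"
```

```text
the job is handed in; nothing more can be done
the job is handed in; nothing more can be done
```

I locked the turntable and handed the job in at about 34 s of the 72 s allowed. The system gives no verdict, so the results below rest on my own checks.

**What I did:**
- I gripped the pipette holder by its sides and slid it about 18 mm onto the thread line.
- I gripped the turning peg and swung the turntable about 0.74 rad round to 0.
- I lifted the rod from the rack by its middle and laid it in the V rests. I then pushed its flat end with shut fingertips until the force guard tripped at the stop plate.

**Last checks:**

| Item | Measured | Limit |
|---|---|---|
| Rod along the line | from -99.4 to 99.7 mm, stop face at 100 mm | tip -8 to +4 mm of the stop face |
| Rod sideways | about 0.1 mm off the line | tip 6 mm, flat end 8 mm |
| Rod tip height | about 2 mm low, resting in the lug holes | 6 mm |
| Turntable angle | about 0.002 rad | 0.06 rad |
| Holder offset | 0.5 to 1 mm | 6 mm |

The bystanders in view in the last pictures were upright and looked unmoved. The dosing bottle was out of view and the jar only partly in view, but the arm did not go near them after I last saw both standing. The gripper was raised clear of everything.

**Disagreement:** the two fixed cameras differed by about 5 mm across the line. I worked from the wrist camera instead, which agreed with the gripper position to within about 1 mm when I gripped the holder.

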